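# Shut the rolling-pin cradle's keeper tab

### The job

Secure the rolling pin in its cradle: push the open steel tab over until it lies flat across the pin, then push it along so that its edge slides fully home beneath the steel lip. Only push and press with the fingers: lift and carry nothing, leave the pin lying in its trough, and leave the tumbler, bowl, plate and board where they stand.

Things in the scene. Friction and masses are not known exactly. Their poses are not given: they have to be found in the camera images.
- cradle: Wooden rolling-pin cradle fixed to the counter: base 130 (own x) by 150 mm (own y), origin on the counter at its middle, z up, yaw within 0.6 rad. Two walls along x, 47 mm high, outer faces at y = -37 and +37 mm. The pin lies along x. The tab is hinged on the -y wall and folds towards +y, where a steel post (y 72 to 78 mm) carries the lip
- tab (a joint): hinge angle of the rigid steel tab, 60 mm wide (cradle x), 4 mm thick, free edge 80 mm from the hinge axis: 0 = flat across the trough, pointing to cradle +y; 1.57 = upright; 2.1 = leaning back to -y as far as it goes. Starts at 1.6 to 2.05. Stiff: stays where left, 0.02 to 0.1 N m turns it. Pushed from the -y side it folds over towards the lip
- carriage (a joint): slide of the tab's hinge rod to cradle +y, in m: 0 = back, 0.018 = fully home. Starts at 0 to 0.0015. Stiff: stays where left, about 4 N moves it. At 0 the flat tab's edge is 4 mm short of the lip; fully home it is 14 mm beneath. Slid over 4 mm before it is flat, the tab lands on top of the lip and cannot fold down until pushed back
- hinge_mid (a point): middle of the tab's hinge rod (8 mm thick, 76 mm long along cradle x), on the hinge axis, 52 mm above the counter; with the carriage at 0 it lies at cradle x = 0, y = -36 mm. It moves with the carriage
- tab_edge (a point): middle of the tab's free edge, 80 mm from the hinge axis
- ridge_mid (a point): middle of the top of the tab's thumb ridge: a rib across the tab's full 60 mm width, 4 mm thick, 14 mm high above the tab, 22 mm from the hinge axis, on the face that is on top when flat (facing cradle -y when upright). With the tab flat this point is 68 mm above the counter and the tab's upper face 54 mm
- lip_edge (a point): middle of the steel lip's near edge, on its underside, 58 mm above the counter, at cradle x = 0, y = 48 mm. The lip is fixed, 80 mm wide (x), 3 mm thick, and reaches from here 30 mm to cradle +y, to its post
- pin_mid (a point): centre of the mahogany rolling pin (loose), 300 mm long, 33 mm thick, lying in the cradle's trough along the cradle's x, its axis 28 mm above the counter; its ends stand out of the cradle
- tumbler: red plastic tumbler, loose, 74 mm wide at the rim, 105 mm high, origin under its centre; not to be moved
- bowl: white ceramic bowl, loose, 130 mm wide, 55 mm high, origin under its centre; not to be moved
- plate: steel plate, loose, 180 mm wide, 18 mm high, origin under its centre; not to be moved
- board: round wooden rolling board, loose, 210 mm wide, 18 mm thick, origin under its centre; not to be moved
Not all that is in view belongs to the job. Leave any black or yellow look-alike of the cradle alone.

How it is judged:
On the way, in this order (a step that is already met when the one before it is completed fails the run):
1. the tab is folded flat while its edge is still short of the lip (value of joint tab below 0.07 rad and value of joint carriage below 0.008 m).
2. the flat tab is pushed home beneath the lip (value of joint tab below 0.07 rad and value of joint carriage above 0.014 m), for 0.1 s.
At the end, for the whole second after the job is handed in: the tab lies flat (within 0.07 rad) and is slid at least 14 mm of its 18 mm towards the lip, so that its edge is beneath the lip; the pin lies in the trough (all of step 2 and z of pin_mid in the frame of cradle below 0.038 m); the robot touches nothing.
It fails at once if the rolling pin is lifted from its trough (over 15 mm) or shoved along it (over 30 mm) (z of pin_mid in the frame of cradle above 0.043 m or distance of pin_mid from where it was at the start of the episode above 0.03 m).
It fails at once if the tumbler, bowl, plate or board is moved over 20 mm, lifted or tipped (distance of any of tumbler, bowl, plate, board from where it was at the start of the episode above 0.02 m or angle between any of tumbler, bowl, plate, board's own z axis and vertical above 0.3 rad).
It also fails if it takes over 51 s, if anything falls off the work surface, if the arm or the gripper's body presses on something with over 40 N, if the wrist force passes 120 N, or if a joint passes its speed limit or range.

### The arm

A 6-joint arm with a two-finger parallel gripper is mounted at the origin on the work surface. World frame = base frame: x ahead of the robot, y to its left, z up, the work surface at z = 0. Lengths are in m, angles in rad, forces in N, time in s.
With the tool pointing down it reaches from about 0.375 to 0.975 m from the base axis. Payload 3.8 kg.
Tool frame: the origin (TCP) lies between the finger pads; the fingertips stand 11 mm ahead of it and the grasp point (between the pads) lies 8 mm behind it; z points along the fingers, y is the line along which they close (so a half turn about z gives the same grasp; the last joint's range is limited). The gripper opens to 88 mm and grips with 3 to 60 N. Pads are 18 mm wide; open, the fingers measure 123 mm over their backs; the gripper's body (75 mm by 187 mm) begins 45 mm behind the grasp point.
Start: joints at [1.066, 0.264, 1.604, -0, 1.274, -0.037], TCP at [0.304, 0.602, 0.25] pointing down, gripper open.
Joint ranges: [-2.63, 2.63], [-0.94, 2.18], [0.31, 2.57], [-1.31, 4.45], [0, 2.66], [-2.55, 2.55]. Speed limits (rad/s): [2.57, 2.57, 3.14, 3.14, 3.14, 3.14].

### API

Orientations are given as a rotation vector (axis times angle).
In Python, from station import ctrl, imaging, finder gives the robot as it stands.
- The arm moves only by the tool play_rows, never from a script. Its argument "commands" is a list of rows, each a list of 5 numbers: the shift along the tool's x, y, z normalised to -1 to 1, where 1 is 20 mm, then the turn about the tool's z normalised to -1 to 1, where 1 is 6 degrees, then the closure in counts, from 0 (fully open) to 255 (shut). In form: [[x, y, z, twist, grip], ...]. A call has 1 to 8 rows; each row shifts and turns the commanded pose from where the row before left it, along the tool's axes as they then stand; what a row does not reach is not made up. A row lasts 1/10 s, in which the tool goes at most 50 mm and 8.59 degrees, less where a joint would pass 70% of its speed; a pose out of reach is approached as far as the arm can. A call with a number of a shift or a turn outside -1 to 1 is refused whole. A call with a gripper value outside its range is refused whole. The fingers move at their own pace and stop on an object; the grip force is fixed at half the most. Time passes only in rows, so rows that do not move let the fingers close. It gives the time, the measured TCP pose, the force, the opening and the grip force at its end, in the units of the state.
- ctrl.get_obs(): the state, without advancing time (a new reading comes with each control period).
- imaging.snapshot(name): name is "scene" or "top" or "wrist"; returns the picture (384x512x3 uint8, blue, green, red); there is no depth.
- imaging.camera_model(name): a dict with "vfov" (degrees; the focal length in pixels is half the picture's height over the tangent of half this angle, whatever the lens; pixels are square), "cx", "cy" (the principal point, pixels), "k1" (the pictures are not rectified: a ray, as slopes to the right and down, at radius r is drawn at 1 + k1 r^2 times it, then the intrinsics apply), "extrinsics" (4x4, takes a point from camera to world coordinates); the wrist camera has in their place "tool_from_camera" (4x4, takes a point from camera to tool coordinates, whose origin is the TCP and whose axes are the flange's). Camera axes: x right, y down, z forward; pixel columns grow to the right and rows downward; lengths in m; the calibration is good to about 2 mm. A picture is of the moment at which its call begins: read the wrist's pose just before it. camera_model takes no time and is no camera call.
- ctrl.finish_job(): hands the job in; it is judged then, once.
Trained networks look in the newest picture that a camera, given by its name, has taken for a name from the list of things; names that differ only in an ending like _2 or _b are one class to them, and where a whole thing is asked for, a point or a joint stands for the part that bears it (a point fixed in the world has none). Each returns a list of dicts, best first, with "conf" (0 to 1); they miss things now and then, are a little off and sometimes report something else, mostly with a low value. They report only what shows in the picture. A call takes as long as a camera call. They do not tell look-alikes from the thing itself.
- finder.masks_of(target, camera): "region" (384x512 bool, what is visible of it).
- finder.mark_of(target, camera): "centre" ([x, y, z] in m, in the coordinates of the camera as it stood for that picture, good to about 4 mm: a listed point, or the origin of a listed thing).
The state is a dict: "t": time; "q": joint angles; "joint_velocities": joint speeds; "joint_efforts": joint torques, N m; "tcp_pos": TCP position; "ee_rot": TCP orientation; "force": force on the tool from outside, world axes, zero at the start; "torque": the same for the moment, N m; "opening": opening from 0.0 (shut) to 1.0 (fully open); "finger_force": force on a finger pad.
Only numpy, scipy, OpenCV 4.12 (cv2) and the standard library are available. Lean on these libraries where they do the work, as an engineer would, in place of code of your own. Each camera call takes 0.05 s, during which the arm holds its last target. There are 200 camera calls.

## Working session

There is one attempt and no reset: what is moved stays moved. The work goes in short steps, Python scripts to look and compute and a tool call to move; the robot and the scene stay as the last step left them, time stands still between calls to the robot, and variables do not carry over. Pictures are saved under pics/ and viewed, at most 10 in all, crops included, and the job is handed in when it is done.

Besides the shell and the picture viewer there is one more tool, called after "Call:" as name([rows], argument=value, ...), one row to a line, values as JSON. play_rows: Moves the arm, as the interface text tells. Scaled input: -1 to 1 covers 20 mm each way for a shift and 6 degrees each way for a turn. Its arguments: {"type":"object","properties":{"commands":{"type":"array"}},"required":["commands"]}

```bash
mkdir -p pics
cat > h.py <<'E'
import numpy as np,cv2
from station import ctrl,imaging,finder
from scipy.spatial.transform import Rotation as R
def T(cam,o=None):
    m=imaging.camera_model(cam)
    if cam!="wrist": return np.array(m["extrinsics"])
    o=o or ctrl.get_obs(); A=np.eye(4);A[:3,:3]=R.from_rotvec(o["ee_rot"]).as_matrix();A[:3,3]=o["tcp_pos"]
    return A@np.array(m["tool_from_camera"])
def px(cam,P,E=None):
    m=imaging.camera_model(cam);E=T(cam) if E is None else E
    p=np.linalg.inv(E)@np.r_[P,1];s=p[:2]/p[2];s=s*(1+m["k1"]*(s@s));f=192/np.tan(np.radians(m["vfov"]/2))
    return np.array([m["cx"],m["cy"]])+f*s
def marks(cam,names,n=3):
    E=T(cam);out={}
    for k in names:
        for d in finder.mark_of(k,cam)[:n]:
            P=(E@np.r_[d["centre"],1])[:3];out.setdefault(k,[]).append(P)
            print(cam,k,round(d["conf"],2),P.round(3),px(cam,P,E).round())
    return out
E
cat > a.py <<'E'
from h import *
ims=[]
for c in("scene","top"):
    im=imaging.snapshot(c);cv2.imwrite(f"pics/{c}0.png",im)
    marks(c,["cradle","hinge_mid","tab_edge","ridge_mid","lip_edge","pin_mid"]+(["tumbler","bowl","plate","board"] if c=="top" else []))
o=ctrl.get_obs();print(o)
E
python3 a.py
```

```text
scene cradle 0.91 [0.215 0.286 0.006] [257. 122.]
scene cradle 0.84 [ 0.561 -0.044 -0.   ] [301. 231.]
scene cradle 0.82 [ 0.202 -0.366  0.004] [124. 257.]
scene hinge_mid 0.73 [ 0.2   -0.405  0.053] [108. 257.]
scene hinge_mid 0.63 [ 0.584 -0.003  0.062] [318. 211.]
scene hinge_mid 0.54 [ 0.549 -0.081  0.053] [293. 227.]
scene tab_edge 0.65 [ 0.543 -0.088  0.133] [292. 210.]
scene tab_edge 0.62 [ 0.214 -0.323  0.054] [134. 236.]
scene tab_edge 0.61 [0.242 0.324 0.055] [269. 108.]
scene ridge_mid 0.82 [ 0.541 -0.092  0.069] [289. 226.]
scene ridge_mid 0.75 [ 0.196 -0.385  0.07 ] [110. 247.]
scene ridge_mid 0.65 [0.209 0.278 0.071] [254. 108.]
scene lip_edge 0.7 [ 0.585 -0.001  0.062] [319. 211.]
scene lip_edge 0.65 [ 0.216 -0.322  0.058] [135. 236.]
scene lip_edge 0.59 [0.244 0.324 0.059] [270. 107.]
scene pin_mid 0.58 [ 0.556 -0.045  0.026] [300. 225.]
scene pin_mid 0.23 [ 0.545 -0.079  0.052] [292. 227.]
top cradle 0.94 [ 0.205 -0.372  0.003] [369. 277.]
top cradle 0.85 [ 0.56  -0.05   0.003] [261. 153.]
top cradle 0.85 [0.212 0.284 0.001] [143. 270.]
top hinge_mid 0.95 [0.188 0.25
[... 1000 characters left out ...]
3.]
{'t': 0.9, 'q': array([ 1.06611614e+00,  2.63907660e-01,  1.60401456e+00,  5.50057301e-06,
        1.27368438e+00, -3.68909427e-02]), 'joint_velocities': array([ 9.62649533e-05,  6.37349360e-05, -1.16969970e-03,  1.29476417e-03,
        1.19563400e-03,  1.23865137e-04]), 'joint_efforts': array([ 1.24576595e-04, -5.02034748e+01, -3.57265413e+01,  7.28619844e-02,
        1.82402175e-02, -2.85770341e-06]), 'tcp_pos': array([0.30435827, 0.60247945, 0.24969267]), 'ee_rot': array([-7.28120592e-01, -3.05604148e+00,  1.89073454e-05]), 'force': array([ 0.46192791, -0.62334893, -0.45055008]), 'torque': array([0.04420722, 0.06523597, 0.03704386]), 'finger_force': 0.0, 'opening': 1.0005584169961392}
```

Run:
```python
from h import *
a=cv2.imread("pics/scene0.png");b=cv2.imread("pics/top0.png")
f=lambda i,x,y:cv2.resize(i[y-45:y+45,x-60:x+60],(400,300),interpolation=cv2.INTER_CUBIC)
g=lambda i:cv2.resize(i,(400,300))
cv2.imwrite("pics/c0.png",np.vstack([np.hstack([g(a),g(b)]),np.hstack([f(a,300,225),f(b,261,153)])]))
```

```text
(no output)
```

View pics/c0.png

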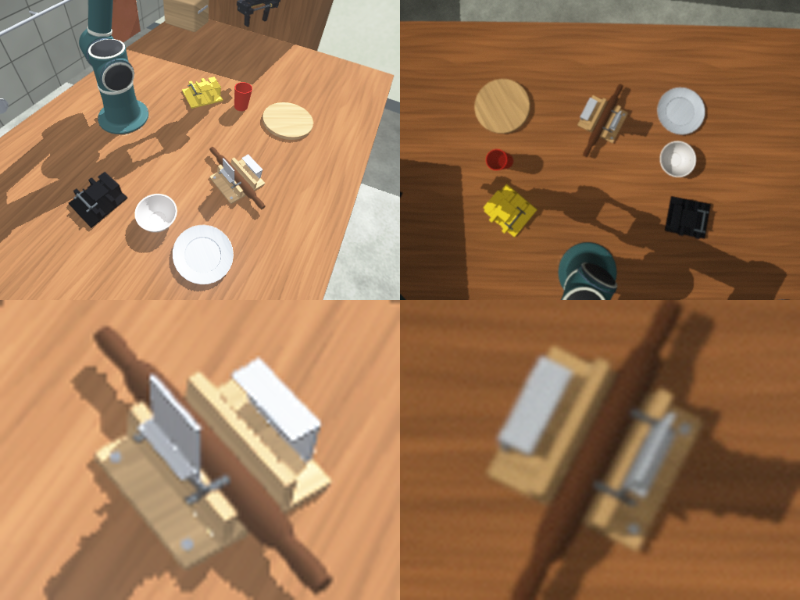

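The top view and crops show three cradles. Yellow is at scene px (257,122), black at (124,257), and the wooden one at (300,225), top (261,153). Only the wooden one carries the pin and has an open tab, so it is the target. Measured heights (hinge 53 mm, lip 60 mm, hinge–lip 84 mm) fit, and yaw is about -0.46 with the tab near 1.68 rad. First I twist 90° so that tool x points along cradle +y, closing the fingers on the way.

Call:
play_rows([
  [0,0,0,1,255],
  [0,0,0,1,255],
  [0,0,0,1,255],
  [0,0,0,1,255],
  [0,0,0,1,255],
  [0,0,0,1,255],
  [0,0,0,1,255],
  [0,0,0,1,255],
])

```text
t: 1.7
tcp_pos: [0.3044, 0.6025, 0.2497]
ee_rot: [-1.914, -2.492, 0.0]
force: [-0.3, 1.3, -0.2]
opening: 0.297
finger_force: 0.0
```

Call:
play_rows([
  [0,0,0,1,255],
  [0,0,0,1,255],
  [0,0,0,1,255],
  [0,0,0,1,255],
  [0,0,0,1,255],
  [0,0,0,1,255],
  [0,0,0,1,255],
  [0,0,0,0,255],
])

```text
t: 2.5
tcp_pos: [0.3044, 0.6025, 0.2497]
ee_rot: [2.676, 1.646, -0.0]
force: [1.1, 0.3, -0.2]
opening: 0.005
finger_force: 0.0
```

Call:
play_rows([
  [-1,0.96,0,0,255],
  [-1,0.96,0,0,255],
  [-1,0.96,0,0,255],
  [-1,0.96,0,0,255],
  [-1,0.96,0,0,255],
  [-1,0.96,0,0,255],
  [-1,0.96,0,0,255],
  [-1,0.96,0,0,255],
])

```text
t: 3.3
tcp_pos: [0.3695, 0.3893, 0.2499]
ee_rot: [-2.673, -1.65, -0.001]
force: [-0.1, -0.7, -0.1]
opening: 0.005
finger_force: 0.0
```

Call:
play_rows([
  [-1,0.96,0,0,255],
  [-1,0.96,0,0,255],
  [-1,0.96,0,0,255],
  [-1,0.96,0,0,255],
  [-1,0.96,0,0,255],
  [-1,0.96,0,0,255],
  [-1,0.96,0,0,255],
  [-1,0.96,0,0,255],
])

```text
t: 4.1
tcp_pos: [0.4345, 0.1773, 0.25]
ee_rot: [2.673, 1.65, 0.001]
force: [1.1, 0.4, -1.0]
opening: 0.006
finger_force: 0.0
```

Call:
play_rows([
  [-1,0.96,0,0,255],
  [-1,0.96,0,0,255],
  [-1,0.96,0,0,255],
  [-1,0.96,0,0,255],
  [-1,0.96,0,0,255],
  [-1,0.96,0,0,255],
  [-1,0.96,0,0,255],
  [0,0,0,0,255],
])

```text
t: 4.9
tcp_pos: [0.4919, -0.0097, 0.25]
ee_rot: [2.675, 1.644, 0.0]
force: [-0.1, 0.9, 0.4]
opening: 0.005
finger_force: 0.0
```

Call:
play_rows([
  [-1,0.96,0,0,255],
  [-1,0.96,0,0,255],
  [-1,0.96,0,0,255],
  [-1,0.96,0,0,255],
  [0,0,0,0,255],
  [0,0,0,0,255],
])

```text
t: 5.5
tcp_pos: [0.5234, -0.1126, 0.2495]
ee_rot: [-2.675, -1.646, -0.0]
force: [-0.3, 0.4, -0.6]
opening: 0.005
finger_force: 0.0
```

```bash
cat > m.py <<'E'
from h import *
import sys
o=ctrl.get_obs();t=np.array(o["tcp_pos"]);M=R.from_rotvec(o["ee_rot"]).as_matrix();print(t,M[:,0].round(3),o["force"])
res={}
for c in("wrist","scene","top"):
    im=imaging.snapshot(c);cv2.imwrite(f"pics/{c}_{sys.argv[1]}.png",im)
    for k in["cradle","hinge_mid","tab_edge","ridge_mid","lip_edge","pin_mid"]:
        E=T(c)
        for d in finder.mark_of(k,c)[:4]:
            P=(E@np.r_[d["centre"],1])[:3]
            if np.linalg.norm(P[:2]-[.559,-.047])<.15: print(c,k,round(d["conf"],2),P.round(4)," tool-rel",(M.T@(P-t)).round(4))
E
python3 m.py 1
```

```text
[ 0.52335488 -0.11258632  0.24954526] [0.451 0.893 0.001] [-0.27294514  0.35562457 -0.62949169]
wrist hinge_mid 0.96 [ 0.5468 -0.0851  0.0498]  tool-rel [0.0349 0.0088 0.1998]
wrist tab_edge 0.84 [ 0.5452 -0.0912  0.1346]  tool-rel [0.0289 0.01   0.1149]
wrist ridge_mid 0.78 [ 0.5361 -0.0976  0.0733]  tool-rel [0.019  0.0049 0.1763]
wrist lip_edge 0.95 [ 0.5841 -0.0084  0.0617]  tool-rel [0.1202 0.0075 0.1879]
wrist pin_mid 0.92 [ 0.5592 -0.05    0.0275]  tool-rel [0.0718 0.004  0.2221]
wrist pin_mid 0.64 [ 0.5486 -0.0918  0.1318]  tool-rel [0.0298 0.0133 0.1178]
scene cradle 0.81 [ 0.562  -0.0456  0.0016]  tool-rel [0.077  0.0046 0.248 ]
scene hinge_mid 0.91 [ 0.5461 -0.0799  0.052 ]  tool-rel [0.0393 0.0058 0.1976]
scene tab_edge 0.89 [ 0.5414 -0.0862  0.1328]  tool-rel [0.0316 0.0043 0.1168]
scene ridge_mid 0.67 [ 0.5622 -0.0457 -0.001 ]  tool-rel [0.077  0.0048 0.2506]
scene lip_edge 0.77 [ 0.5845 -0.0017  0.0616]  tool-rel [0.1265 0.0048 0.188 ]
scene pin_mid 0.76 [ 0.5558 -0.0443  0.0276]  tool-rel [ 0.0755 -0.0016  0.222 ]
top cradle 0.59 [ 0.5605 -0.0475  0.0017]  tool-rel [0.0747 0.0041 0.2479]
top lip_edge 0.85 [ 0.5836 -0.0118  0.0574]  tool-rel [0.117  0.0086 0.1923]
top pin_mid 0.89 [ 0.5572 -0.046   0.027 ]  tool-rel [0.0746 0.0005 0.2226]
```

Call:
play_rows([
  [0,0.3,1,0,255],
  [0,0,1,0,255],
  [0,0,1,0,255],
  [0,0,1,0,255],
  [0,0,1,0,255],
  [0,0,1,0,255],
  [0,0,0.58,0,255],
  [0,0,0,0,255],
])

```text
t: 7.35
tcp_pos: [0.5275, -0.1156, 0.1162]
ee_rot: [-2.673, -1.645, 0.004]
force: [0.4, 0.2, -0.1]
opening: 0.002
finger_force: 0.0
```

Call:
play_rows([
  [0.5,0,0,0,255],
  [0.5,0,0,0,255],
  [0.35,0,0,0,255],
  [0.35,0,0.03,0,255],
  [0.36,0,0.04,0,255],
  [0,0,0,0,255],
])

```text
t: 7.95
tcp_pos: [0.5481, -0.0782, 0.1169]
ee_rot: [2.675, 1.647, 0.001]
force: [-0.1, -0.7, -0.1]
opening: 0.006
finger_force: 0.0
```

```bash
python3 m.py 2|grep -v "cradle\|pin"
```

```text
[ 0.54811953 -0.078204    0.116881  ] [0.45  0.893 0.001] [-0.10006401 -0.7106314  -0.09162917]
wrist hinge_mid 0.62 [ 0.5472 -0.0843  0.0487]  tool-rel [-0.0059  0.0019  0.0682]
wrist tab_edge 0.69 [ 0.5601 -0.0596  0.1305]  tool-rel [ 0.022   0.0023 -0.0136]
wrist lip_edge 0.58 [ 0.5833 -0.0102  0.0568]  tool-rel [0.0765 0.0008 0.0602]
scene hinge_mid 0.72 [ 0.5445 -0.0797  0.0515]  tool-rel [-0.003  -0.0026  0.0654]
scene tab_edge 0.47 [ 0.5584 -0.0568  0.1328]  tool-rel [ 0.0238 -0.0005 -0.0159]
scene ridge_mid 0.55 [ 0.5456 -0.0827  0.0745]  tool-rel [-0.0052 -0.0003  0.0423]
scene lip_edge 0.8 [ 0.5828 -0.0044  0.0592]  tool-rel [ 0.0815 -0.0023  0.0577]
top hinge_mid 0.56 [ 0.5465 -0.0795  0.055 ]  tool-rel [-0.0019 -0.001   0.0619]
top lip_edge 0.79 [ 0.585  -0.01    0.0587]  tool-rel [0.0775 0.0022 0.0582]
```

Call:
play_rows([
  [0.34,0,0.11,0,255],
  [0.33,0,0.14,0,255],
  [0.31,0,0.19,0,255],
  [0.28,0,0.23,0,255],
  [0.24,0,0.26,0,255],
  [0.21,0,0.3,0,255],
  [0.17,0,0.32,0,255],
  [0.13,0,0.34,0,255],
])

```text
t: 9.8
tcp_pos: [0.5658, -0.0429, 0.0783]
ee_rot: [-2.676, -1.646, -0.0]
force: [-0.8, -0.8, 0.8]
opening: 0.006
finger_force: 0.4
```

Call:
play_rows([
  [0.09,0,0.35,0,255],
  [0.02,0,0.2,0,255],
  [0,0,0.08,0,255],
  [0,0,0.08,0,255],
  [0,0,0,0,255],
])

```text
t: 10.3
tcp_pos: [0.5666, -0.0413, 0.0652]
ee_rot: [-2.676, -1.645, -0.0]
force: [-1.9, -0.3, 2.3]
opening: 0.003
finger_force: 1.3
```

```bash
python3 m.py 3|grep -v "cradle"
python3 - <<'E'
from h import *
a=cv2.imread("pics/scene_3.png");b=cv2.imread("pics/wrist_3.png")
cv2.imwrite("pics/c3.png",np.hstack([cv2.resize(a[180:270,240:360],(400,300),interpolation=2),cv2.resize(b,(400,300))]))
E
```

```text
[ 0.56663255 -0.04132619  0.06516206] [0.451 0.892 0.   ] [-1.88083096 -0.30254156  2.32223443]
wrist tab_edge 0.58 [ 0.5861 -0.0097  0.0554]  tool-rel [0.037  0.0031 0.0097]
wrist ridge_mid 0.75 [ 0.5546 -0.0607  0.067 ]  tool-rel [-0.0227 -0.002  -0.0019]
wrist pin_mid 0.27 [ 0.5645 -0.0527 -0.0025]  tool-rel [-0.0111  0.0033  0.0677]
scene hinge_mid 0.83 [ 0.5481 -0.081   0.0523]  tool-rel [-0.0438  0.0014  0.0129]
scene tab_edge 0.77 [ 0.5818 -0.004   0.0528]  tool-rel [ 0.0401 -0.0033  0.0124]
scene ridge_mid 0.51 [ 0.5626 -0.0529  0.0667]  tool-rel [-0.0121  0.0017 -0.0015]
scene lip_edge 0.63 [ 0.5841 -0.0046  0.0624]  tool-rel [ 0.0406 -0.001   0.0027]
scene lip_edge 0.19 [ 0.5492 -0.0791  0.05  ]  tool-rel [-0.0416  0.0015  0.0152]
scene pin_mid 0.63 [ 0.5568 -0.0452  0.0299]  tool-rel [-0.0079 -0.007   0.0353]
top hinge_mid 0.41 [ 0.5435 -0.0804  0.0533]  tool-rel [-0.0453 -0.003   0.0119]
top lip_edge 0.89 [ 0.5849 -0.01    0.0578]  tool-rel [0.0362 0.0021 0.0074]
```

View pics/c3.png

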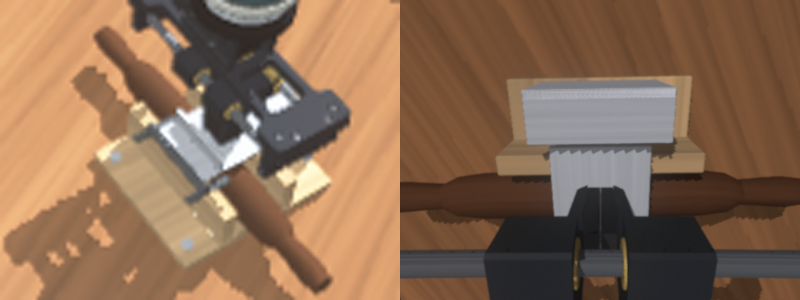

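The tab lies across the pin at wrist px (600,180) in the picture, just short of the lip. I press a little more to be sure it has bottomed out.

Call:
play_rows([
  [0,0,0.1,0,255],
  [0,0,0.05,0,255],
  [0,0,0,0,255],
])

```text
t: 11.65
tcp_pos: [0.567, -0.0414, 0.0641]
ee_rot: [2.676, 1.646, 0.0]
force: [-6.3, 1.3, 18.2]
opening: 0.004
finger_force: 8.9
```

Call:
play_rows([
  [0,0,-1,0,255],
  [-0.2,0,-0.7,0,255],
  [-1,0,0,0,255],
  [-1,0,0,0,255],
  [-0.2,0,0,0,255],
  [0,0,0.8,0,255],
  [0,0,0.46,0,255],
  [0,0,0,0,255],
])

```text
t: 12.45
tcp_pos: [0.5436, -0.0837, 0.0687]
ee_rot: [-2.674, -1.645, 0.004]
force: [-0.5, 0.3, -0.5]
opening: 0.006
finger_force: 0.0
```

```bash
python3 m.py 4
python3 - <<'E'
from h import *
a=cv2.imread("pics/scene_4.png");b=cv2.imread("pics/wrist_4.png")
cv2.imwrite("pics/c4.png",np.hstack([cv2.resize(a[180:270,240:360],(400,300),interpolation=2),cv2.resize(b,(400,300))]))
E
```

```text
[ 0.54359942 -0.08371953  0.06865392] [ 0.451  0.893 -0.001] [-0.4517249   0.26159288 -0.51276772]
wrist cradle 0.79 [ 0.5685 -0.0497  0.0021]  tool-rel [0.0417 0.0071 0.0665]
wrist hinge_mid 0.83 [ 0.5485 -0.0845  0.0516]  tool-rel [0.0015 0.0048 0.017 ]
wrist hinge_mid 0.41 [ 0.5654 -0.0525  0.0021]  tool-rel [0.0377 0.0056 0.0665]
wrist tab_edge 0.73 [ 0.5862 -0.0098  0.0537]  tool-rel [0.0851 0.0048 0.0149]
wrist ridge_mid 0.93 [ 0.5591 -0.06    0.0692]  tool-rel [ 0.0282  0.0031 -0.0006]
wrist lip_edge 0.97 [ 0.5844 -0.0094  0.0598]  tool-rel [0.0847 0.0029 0.0087]
wrist lip_edge 0.38 [ 0.5683 -0.0505  0.0047]  tool-rel [0.0409 0.0073 0.0639]
wrist pin_mid 0.46 [ 0.5687 -0.0524  0.0057]  tool-rel [0.0394 0.0085 0.0629]
scene cradle 0.61 [ 0.5614 -0.0453  0.0034]  tool-rel [ 0.0424 -0.0012  0.0652]
scene hinge_mid 0.67 [ 0.5476 -0.0816  0.0505]  tool-rel [0.0037 0.0027 0.0181]
scene hinge_mid 0.19 [ 0.56   -0.0565  0.0643]  tool-rel [0.0316 0.0024 0.0043]
scene tab_edge 0.48 [ 0.5831 -0.0075  0.0543]  tool-rel [0.0859 0.0009 0.0142]
scene ridge_mid 0.48 [ 0.5601 -0.0544  0.0659]  tool-rel [0.0337 0.0015 0.0027]
scene ridge_mid 0.38 [ 0.5807 -0.0064  0.0554]  tool-rel [ 0.0857 -0.0017  0.0132]
scene lip_edge 0.64 [5.836e-01 3.000e-04 6.030e-02]  tool-rel [ 0.093  -0.0022  0.0083]
scene pin_mid 0.29 [ 0.5828 -0.0062  0.0543]  tool-rel [0.0869 0.0001 0.0143]
top cradle 0.75 [ 0.5615 -0.0471  0.0016]  tool-rel [ 0.0408 -0.0003  0.067 ]
top hinge_mid 0.57 [ 0.5455 -0.0797  0.0531]  tool-rel [ 0.0045 -0.0001  0.0155]
top tab_edge 0.53 [ 0.5826 -0.0128  0.0537]  tool-rel [0.0809 0.0029 0.0149]
top ridge_mid 0.39 [ 0.554  -0.0603  0.075 ]  tool-rel [ 0.0256 -0.0013 -0.0064]
top lip_edge 0.69 [ 0.5824 -0.01    0.0606]  tool-rel [0.0833 0.0014 0.008 ]
```

View pics/c4.png

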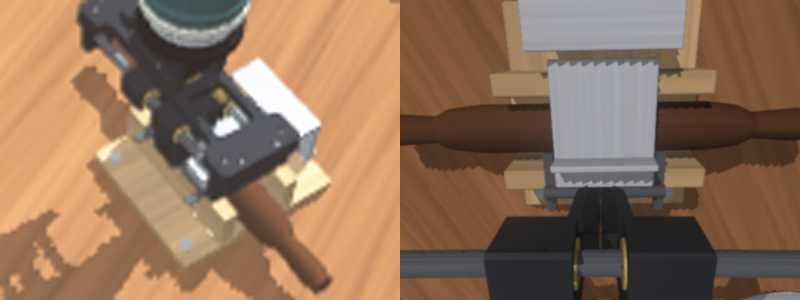

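The wrist view shows the tab flat with its edge at (603,62) in the picture, short of the lip edge at (603,48). The finger sits behind the ridge at (603,165). Now I push along.

Call:
play_rows([
  [0.3,0,0,0,255],
  [0.3,0,0,0,255],
  [0.2,0,0,0,255],
  [0.2,0,0,0,255],
  [0.2,0,0,0,255],
  [0,0,0,0,255],
])

```text
t: 14.1
tcp_pos: [0.5559, -0.0624, 0.0705]
ee_rot: [-2.675, -1.646, 0.0]
force: [-1.3, -2.3, 0.9]
opening: 0.006
finger_force: 1.3
```

Call:
play_rows([
  [0.15,0,0,0,255],
  [0.15,0,0,0,255],
  [0.1,0,0,0,255],
  [0,0,0,0,255],
])

```text
t: 14.5
tcp_pos: [0.5587, -0.0567, 0.0703]
ee_rot: [2.674, 1.647, -0.004]
force: [-3.6, -8.4, 1.7]
opening: 0.005
finger_force: 4.7
```

Call:
play_rows([
  [0.1,0,0,0,255],
  [0.05,0,0,0,255],
  [0,0,0,0,255],
])

```text
t: 14.8
tcp_pos: [0.5588, -0.0563, 0.0702]
ee_rot: [2.672, 1.647, -0.011]
force: [-7.0, -16.8, 4.0]
opening: 0.006
finger_force: 9.4
```

Call:
play_rows([
  [0.15,0,0,0,255],
  [0,0,0,0,255],
])

```text
t: 15.0
tcp_pos: [0.559, -0.0559, 0.0701]
ee_rot: [2.669, 1.648, -0.017]
force: [-10.1, -26.2, 5.8]
opening: 0.008
finger_force: 14.2
```

Call:
play_rows([
  [-0.5,0,0,0,255],
  [-0.5,0,0,0,255],
  [0,0,-1,0,255],
  [0,0,-1,0,255],
  [0,0,-1,0,255],
  [-1,0,-1,0,255],
  [-1,0,-1,0,255],
  [0,0,0,0,255],
])

```text
t: 15.8
tcp_pos: [0.537, -0.1049, 0.1739]
ee_rot: [2.673, 1.642, 0.008]
force: [1.2, 0.2, 0.9]
opening: 0.006
finger_force: 0.0
```

```bash
python3 m.py 5
python3 - <<'E'
from h import *
a=cv2.imread("pics/scene_5.png");b=cv2.imread("pics/wrist_5.png")
cv2.imwrite("pics/c5.png",np.hstack([cv2.resize(a[180:270,240:360],(400,300),interpolation=2),cv2.resize(b,(400,300))]))
E
```

```text
[ 0.53703723 -0.10490724  0.17394081] [0.452 0.892 0.002] [1.22288341 0.23835816 0.8698129 ]
wrist cradle 0.58 [ 0.5639 -0.0496 -0.0028]  tool-rel [ 0.061  -0.0021  0.1769]
wrist hinge_mid 0.98 [ 0.552  -0.0663  0.0485]  tool-rel [ 0.0409 -0.0049  0.1255]
wrist ridge_mid 0.64 [ 0.5575 -0.0412  0.0653]  tool-rel [ 0.0658 -0.0113  0.1088]
wrist lip_edge 0.86 [ 0.5822 -0.0059  0.0559]  tool-rel [ 0.1085 -0.0052  0.1183]
scene cradle 0.69 [ 5.567e-01 -4.490e-02  1.000e-04]  tool-rel [ 0.062  -0.0107  0.1739]
scene cradle 0.67 [ 0.5659 -0.0399  0.0646]  tool-rel [ 0.0708 -0.0043  0.1094]
scene hinge_mid 0.82 [ 0.5518 -0.0656  0.0498]  tool-rel [ 0.0415 -0.0054  0.1242]
scene tab_edge 0.53 [0.593 0.007 0.053]  tool-rel [ 0.1248 -0.0015  0.1213]
scene ridge_mid 0.68 [ 0.5706 -0.0386  0.0655]  tool-rel [ 0.0741 -0.0007  0.1086]
scene lip_edge 0.68 [ 0.5819 -0.0008  0.062 ]  tool-rel [ 0.1129 -0.0078  0.1121]
scene pin_mid 0.86 [ 0.5558 -0.0453  0.0267]  tool-rel [ 0.0613 -0.0112  0.1473]
top cradle 0.59 [ 0.5615 -0.0497  0.0059]  tool-rel [ 0.0599 -0.0042  0.1681]
top hinge_mid 0.8 [ 0.5529 -0.0661  0.0527]  tool-rel [ 0.0415 -0.0042  0.1213]
top tab_edge 0.67 [0.5897 0.0049 0.0543]  tool-rel [ 0.1214 -0.0034  0.1199]
top ridge_mid 0.65 [ 0.5651 -0.042   0.0713]  tool-rel [ 0.0685 -0.0041  0.1027]
top lip_edge 0.64 [ 0.5865 -0.0103  0.0591]  tool-rel [0.1064 0.0006 0.1151]
```

View pics/c5.png

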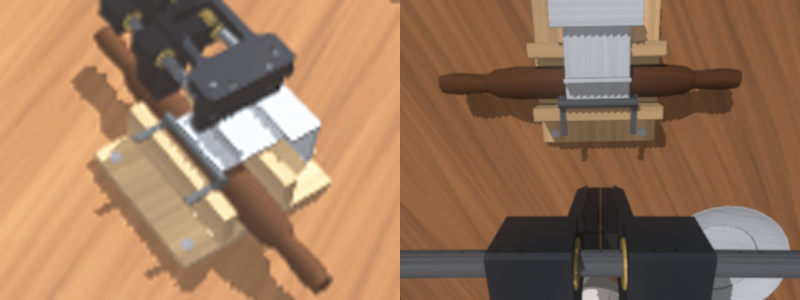

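The tab's edge is hidden beneath the lip at wrist px (597,28). The hinge has moved about 17 mm, the pin lies in its trough, and the arm is clear.

```bash
python3 -c "
from h import *
print(ctrl.finish_job())"
```

```text
the job is handed in; nothing more can be done
None
```

I handed the job in with the tab folded flat and slid about 17 of its 18 mm home beneath the lip, the pin in its trough and the arm clear; the hand-in returned no verdict.

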